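Hang the rinsing pail over its drip tray

ROBOT

A 6-joint arm with a two-finger parallel gripper is mounted at the origin on a cart in front of the work surface, level with it; the furniture and walls round the work are solid. World frame = base frame: x ahead of the robot, y to its left, z up, the work surface at z = 0. Lengths are in m, angles in rad, forces in N, time in s.
With the tool pointing down it reaches from about 0.15 to 0.775 m from the base axis. Payload 6.1 kg.
Tool frame: the origin (TCP) lies on the centre line of the jaws, within the pads' length; the fingertips stand ctrl.tips_ahead ahead of it and the grasp point (between the pads) is the TCP (ctrl.tips_ahead is the distance from the TCP to the fingertips, in m); y points along the fingers, x is the direction in which the jaws open and shut, and the axes are right-handed (so a half turn about y gives the same grasp; the last joint's range is limited). The gripper opens to 85 mm and grips with 20 to 120 N. Pads are 22 mm wide; open, the fingers measure 114 mm over their backs; the gripper's body (76 mm by 85 mm) begins 54 mm behind the grasp point. The pads swing forward as they close: fully open they stand 13 mm farther back than shut.
Start: joints at [1.242, 0.126, -0.04, 1.405, 0, 1.571], TCP at [0.17, 0.497, 0.22] pointing down, gripper open.
Joint ranges: [-2.72, 2.72], [-0.95, 1.95], [-1.27, 1.35], [-1.78, 2.02], [-1.46, 1.47], [-3.14, 3.14]. Speed limits (rad/s): [2.39, 2.39, 3.01, 3.14, 3.14, 3.14].

INTERFACE

Orientations are given as a unit quaternion [x, y, z, w].
In Python, from station import readout, optics, ctrl gives the robot as it stands.
- The arm moves only by the shell command python3 -m pendant 'ROWS'. ROWS is JSON, a list of rows, each an object of numbers: "x", "y", "z": the shift along the tool's x, y, z in m; "spin": the turn about the tool's y in degrees; "grip": the opening, from 0 (shut) to 1 (fully open). In form: [{"x": .., "y": .., "z": .., "spin": .., "grip": ..}, ...]. A call has 1 to 12 rows; each row is the pose to reach, as a shift and turn from the pose commanded when the call began, along the tool's axes at that moment; what a row does not reach only later rows make up. A row lasts 1/12 s, in which the tool goes at most 41.7 mm and 7.16 degrees, less where a joint would pass 70% of its speed; a pose out of reach is approached as far as the arm can. A call with a gripper value outside its range is refused whole. The fingers move at their own pace and stop on an object; the grip force is fixed at half the most. Time passes only in rows, so rows that repeat a pose let the fingers close. It gives the time, the measured TCP pose, the force and the opening at its end, in the units of the state.
- readout.state(): the state, without advancing time (a new reading comes with each control period).
- optics.snapshot(name): name is "side" or "top"; returns the picture (400x640x3 uint8, red, green, blue); there is no depth.
- optics.calibration(name): a dict with "fovy" (degrees; the focal length in pixels is half the picture's height over the tangent of half this angle, whatever the lens; pixels are square), "cx", "cy" (the principal point, pixels), "k1" (the pictures are not rectified: a ray, as slopes to the right and down, at radius r is drawn at 1 + k1 r^2 times it, then the intrinsics apply), "position" and "rotation" of the camera in the world. Camera axes: x right, y up, looking along -z (the intrinsics and any distortion apply to the point x, -y, -z); pixel columns grow to the right and rows downward; lengths in m; the calibration is good to about 2 mm. A picture is of the moment at which its call begins. calibration takes no time and is no camera call.
- ctrl.sign_off(): hands the job in, once; it reports no verdict.
The state is a dict: "t": time; "joint_positions": joint angles; "dq": joint speeds; "joint_torque": joint torques, N m; "position": TCP position; "eef_rot": TCP orientation; "wrist_force": force on the tool from outside, world axes, zero at the start; "moment": the same for the moment, N m; "grip_width": finger opening in m.
Only numpy, scipy, OpenCV 4.12 (cv2) and the standard library are available. Lean on these libraries where they do the work, as an engineer would, in place of code of your own. Each camera call takes 0.05 s, during which the arm holds its last target. There are 200 camera calls.

TASK

First push the drying rack's drip tray fully home, then pick up the rinsing pail by its handle and hang it on the rack's two hooks so that it hangs freely and straight above the tray. Leave the bottle and the ink tin standing where they are.

Things in the scene. Friction and masses are not known exactly. Their poses are not given: they have to be found in the camera images.
- pail: Steel rinsing pail, loose, 0.18 to 0.35 kg: rim 110 mm, bottom 88 mm across, 86 mm tall, with a rigid upright handle of 8 mm bar that does not fold, 136 mm wide, its straight top bar along the pail's y axis, bar centre 165 mm above the bottom. The open window between rim and bar is 75 mm high, 120 wide. Origin: centre of the underside; z up. Looks the same turned half round.
- pail_grip (a point): Middle of the handle's top bar, 165 mm above the pail's bottom: centre of a wooden grip sleeve 18 mm thick, 36 mm long along the pail's y axis. On each side of it about 39 mm of bare 8 mm bar is left to rest on the hooks. Axes as the pail's.
- rack: Drying rack fixed on the worktop: low wooden frame 160 mm wide, 200 mm deep; two steel posts at its back (74 mm behind the origin, y = +40 and -40 mm) bend forward 267 mm above the worktop into two equal upturned hooks of 9 mm rod. Origin on the worktop under the hooks; -x is its front (tray side, towards the robot), y runs from hook to hook, z up.
- hook_seat (a point): Midpoint of the handle bar when it rests in both hooks, 245 mm above the worktop. Hooks 80 mm apart (71 mm clear: sleeve and fingers fit between). Each is a U open upwards, flat bottom 26 mm long in x, mouth 54 mm between rod centres, tips 28 mm above this point. Bring the pail from the front, both tips through its handle window, then lower; pail's y along rack's y. Axes as the rack's.
- drip_tray (a joint): How far the drip tray is pulled out of the rack, m: 0 = fully home against its stop, up to 0.1 = pulled out. It slides along the rack's x axis (out to -x, in to +x), with about 1.5 N of friction, and stays where it is left.
- tray_front (a point): Centre of the outer face of the tray's upright aluminium front plate, 30 mm above the worktop; moves with the tray. Plate 160 mm wide, 8 mm thick, heights 6 to 54 mm, a small flat lip on top to 56 mm. It faces the rack's -x; with the tray home it lies 122 mm in front of the rack's origin. Axes as the rack's.
- gum_bottle: Small brown bottle with a black cap, 46 mm across, 105 mm tall, loose; a bystander. Origin: centre of the underside.
- ink_tin: Low round ink tin, closed, 67 mm across, 46 mm tall, loose; a bystander. Origin: centre of the underside.

How it is judged:
On the way, in this order (a step that is already met when the one before it is completed fails the run):
1. the drip tray is pushed home (within 4 mm of its stop) (value of joint drip_tray below 0.004 m), for 0.2 s.
2. the pail's handle bar lies in both hooks (x of pail_grip in the frame of hook_seat between -0.022 and 0.024 m and y of pail_grip in the frame of hook_seat between -0.025 and 0.025 m and z of pail_grip in the frame of hook_seat between -0.008 and 0.014 m), for 0.2 s.
At the end, for the whole second after the job is handed in: The drip tray is home (within 4 mm), and the pail hangs by its handle bar in both hooks: bar centre within about 22 mm fore and aft, 25 mm sideways and -8 to +14 mm in height of the seat point, carried by the rack, upright within 0.2 rad, hardly swinging (under 0.06 m/s) (all of step 2 and value of joint drip_tray below 0.004 m and angle between pail's own z axis and vertical below 0.2 rad and contact force between pail and rack above 0.5 N and linear speed of pail below 0.06 m/s); the robot touches nothing.
It fails at once if the small bottle is shifted more than 30 mm or knocked over (distance of gum_bottle from where it was at the start of the episode above 0.03 m or angle between gum_bottle's own z axis and vertical above 0.5 rad).
It fails at once if the ink tin is shifted more than 30 mm or knocked over (distance of ink_tin from where it was at the start of the episode above 0.03 m or angle between ink_tin's own z axis and vertical above 0.5 rad).
It also fails if it takes over 61 s, if anything falls off the work surface, if the arm or the gripper's body presses on something with over 40 N, if the wrist force passes 120 N, or if a joint passes its speed limit or range.

## Working session

There is one attempt and no reset: what is moved stays moved. The work goes in short steps, Python scripts to look and compute and a shell command to move; the robot and the scene stay as the last step left them, time stands still between calls to the robot, and variables do not carry over. Pictures are saved under pics/ and viewed, about 8 in all and at most 12, crops included, and the job is handed in when it is done.

```bash
ls; mkdir -p pics; python3 - <<'E'
from station import readout, optics, ctrl
import cv2
print(readout.state(), ctrl.tips_ahead)
for n in("side","top"):
    print(n,optics.calibration(n)); cv2.imwrite(f"pics/{n}0.png",optics.snapshot(n)[:,:,::-1])
E
```

```text
pics
{'t': 0.0, 'joint_positions': array([ 1.24198761e+00,  1.26399675e-01, -4.06159967e-02,  1.40536096e+00,
        1.87072475e-05,  1.57077812e+00]), 'dq': array([ 3.50795101e-04, -7.33878058e-04, -8.88828011e-04, -5.07162536e-04,
       -5.47871196e-05, -2.32785236e-04]), 'joint_torque': array([ 3.28407414e-04, -4.35909426e+01,  3.52926099e+01,  1.73657300e-02,
        3.42951967e-05, -8.24422642e-06]), 'position': array([0.16939296, 0.49648832, 0.21951448]), 'eef_rot': array([ 0.57540617,  0.41097248, -0.41188899, -0.57476676]), 'wrist_force': array([ 0.28376116,  0.03248735, -0.57734295]), 'moment': array([ 0.03588937, -0.05372038,  0.0221519 ]), 'grip_width': 0.08535251172600987} 0.019
side {'fovy': 53.86446908117385, 'cx': 314.30847515064784, 'cy': 202.00546153415232, 'k1': -0.05863659087756309, 'position': array([ 0.19848928, -0.7085397 ,  0.78035878]), 'rotation': array([ 0.41009565, -0.09408978, -0.22450828,  0.8789566 ])}
top {'fovy': 47.78315515189729, 'cx': 315.1754630196607, 'cy': 201.9583098819542, 'k1': -0.01258072939994367, 'position': array([ 0.34923953, -0.03207824,  1.10022441]), 'rotation': array([-0.073219  ,  0.07508169,  0.72693787, -0.67864796])}
```

View pics/side0.png

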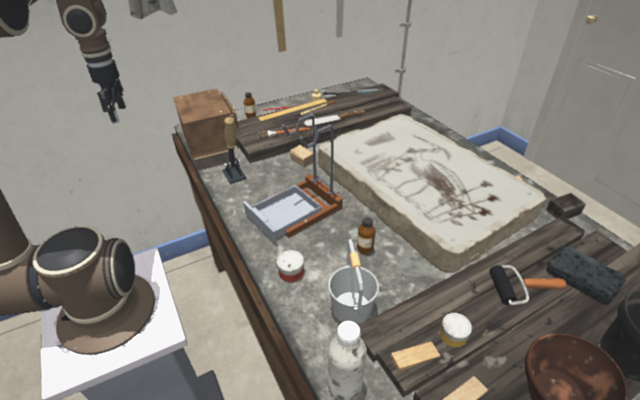

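View pics/top0.png

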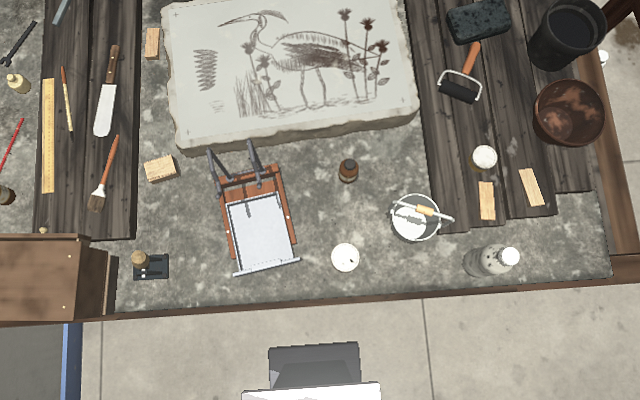

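Both views show the rack (top: tray front around (267,267), hooks around (215,160) and (255,150)), the pail (top (415,217), side (353,290)), the bottle and the tin. Next I'll zoom in.

```bash
cat > h.py <<'E'
import numpy as np, cv2
from station import readout, optics, ctrl
from scipy.spatial.transform import Rotation as R
def cam(n):
    c=optics.calibration(n); f=200/np.tan(np.radians(c["fovy"]/2))
    return np.array([[f,0,c["cx"]],[0,f,c["cy"]],[0,0,1]]),np.array([c["k1"],0,0,0.]),c["position"],R.from_quat(c["rotation"]).as_matrix()
def ray(n,p):
    K,D,o,M=cam(n); u=cv2.undistortPoints(np.array([[p]],float),K,D)[0,0]
    return o,M@np.array([u[0],-u[1],-1])
def plane(n,p,z):
    o,d=ray(n,p); return o+d*(z-o[2])/d[2]
def tri(ps,pt):
    (a,d),(b,e)=ray("side",ps),ray("top",pt)
    s=np.linalg.lstsq(np.c_[d,-e],b-a,rcond=None)[0]
    P,Q=a+s[0]*d,b+s[1]*e; return (P+Q)/2,np.linalg.norm(P-Q)
def proj(n,X):
    K,D,o,M=cam(n); q=M.T@(np.array(X)-o); q=np.array([[q[0],-q[1],-q[2]]])
    return cv2.projectPoints(q,np.zeros(3),np.zeros(3),K,D)[0][0,0]
def crops(out,lst,s=4):
    "lst of (img,x0,y0); 100x75 tiles scaled by 4, labelled grid"
    ts=[]
    for im,x,y in lst:
        t=cv2.resize(im[y:y+75,x:x+100],None,fx=s,fy=s,interpolation=cv2.INTER_CUBIC)
        for k in range(0,100,20):
            cv2.putText(t,str(x+k),(k*s,8),0,.3,(0,0,255)); cv2.line(t,(k*s,0),(k*s,4),(0,0,255))
            if k<75: cv2.putText(t,str(y+k),(0,k*s+4),0,.3,(0,0,255))
        ts.append(t)
    cv2.imwrite(out,np.vstack([np.hstack(ts[:2]),np.hstack(ts[2:4])]))
E
python3 - <<'E'
from h import *
s,t=cv2.imread("pics/side0.png"),cv2.imread("pics/top0.png")
crops("pics/c1.png",[(s,245,110),(s,310,230),(t,200,135),(t,375,175)])
crops("pics/c2.png",[(s,240,180),(s,270,215),(t,215,205),(t,300,200)])
E
```

```text
(no output)
```

View pics/c1.png

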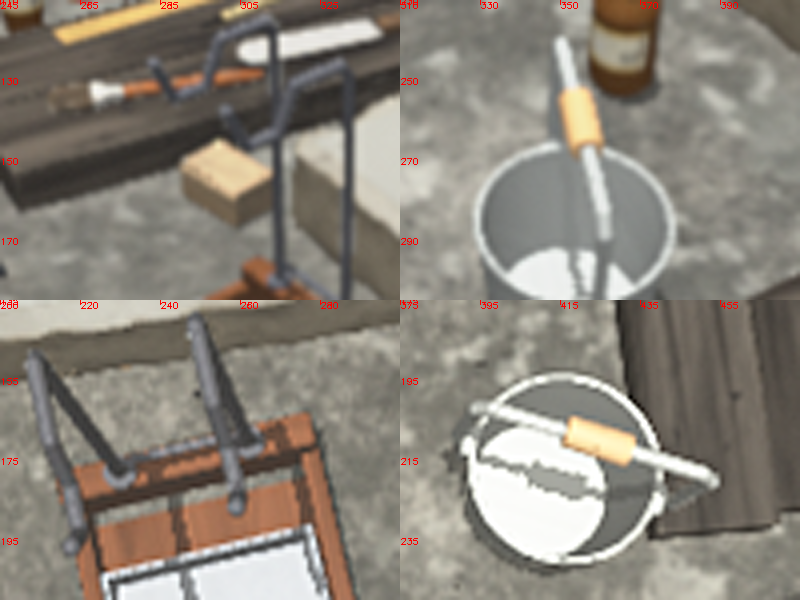

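View pics/c2.png

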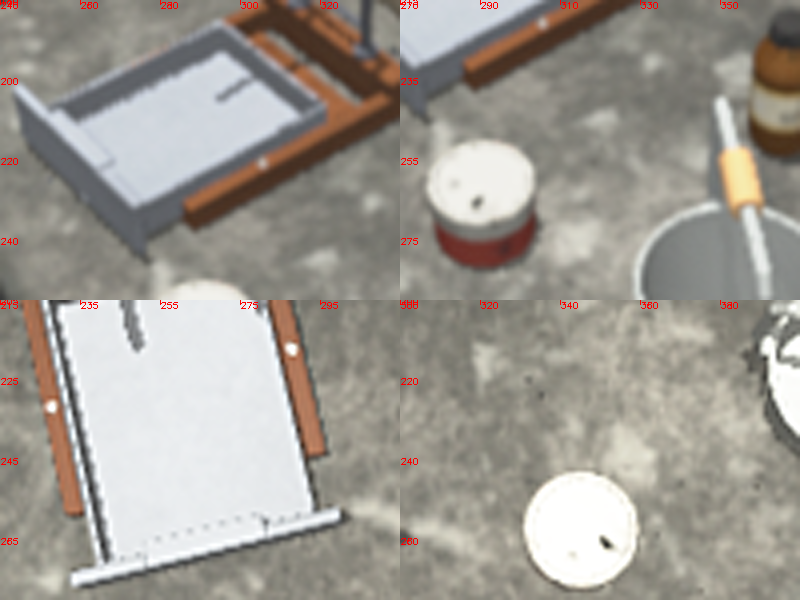

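```bash
python3 - <<'E'
from h import *
np.set_printoptions(precision=4,suppress=True)
P=lambda l,v:print(l,*v)
T={}
for l,s,t in [("tipL",(283,125.5),(218,196)),("tipR",(301,137),(259,186)),("sleeve",(355.3,259.5),(425,210)),
 ("barA",(350,240.5),(393.8,201.8)),("barB",(361,288.7),(453.5,220)),("lipL",(243.8,202.5),(233,275)),("lipR",(275,234.5),(300.3,258.8))]:
    T[l]=tri(s,t)[0]; P(l,tri(s,t))
ang=lambda a,b:np.degrees(np.arctan2(*(a-b)[[1,0]]))
for a,b in [("tipL","tipR"),("barA","barB"),("lipL","lipR")]: P(a+b,(ang(T[a],T[b]),np.linalg.norm(T[a]-T[b]),(T[a]+T[b])/2))
L,Rr=plane("top",(233,275),.056),plane("top",(300.3,258.8),.056); P("lip plane",(L,Rr,ang(L,Rr)))
L,Rr=plane("top",(227.8,231.8),.04),plane("top",(287.8,217.3),.04); P("pins",(L,Rr,ang(L,Rr)))
L,Rr=plane("top",(218,196),.273),plane("top",(259,186),.273); P("tips plane",(L,Rr,ang(L,Rr)))
P("bottle",(plane("top",(348,165),.105),)); P("tin",(plane("top",(345,257.5),.046),))
P("eef", (R.from_quat(readout.state()["eef_rot"]).as_matrix(),))
E
```

```text
tipL [0.5501 0.142  0.2698] 0.0005376204506446517
tipR [0.5637 0.0637 0.2715] 0.0005729557942519568
sleeve [ 0.5146 -0.2699  0.1715] 0.00114498151779334
barA [ 0.5397 -0.2091  0.1593] 0.002596197856461238
barB [ 0.4905 -0.3302  0.1598] 0.00011040139065566433
lipL [0.415  0.1579 0.0493] 0.0009151349575165685
lipR [0.4429 0.0009 0.0421] 0.0023966847563996435
tipLtipR 99.8590658142006 0.0795348608732903 [0.5569 0.1028 0.2707]
barAbarB 67.88032762837264 0.13070669633414317 [ 0.5151 -0.2696  0.1596]
lipLlipR 100.0703877499882 0.15962649490572195 [0.4289 0.0794 0.0457]
lip plane [0.4141 0.1568 0.056 ] [0.4405 0.0008 0.056 ] 99.59229424634516
pins [0.5173 0.1689 0.04  ] [0.5423 0.025  0.04  ] 99.87326248461358
tips plane [0.5496 0.1413 0.273 ] [0.5636 0.0634 0.273 ] 100.20158214384357
bottle [ 0.6425 -0.123   0.105 ]
tin [ 0.4372 -0.1028  0.046 ]
eef [[ 0.323  -0.0005 -0.9464]
 [ 0.9464 -0.0013  0.323 ]
 [-0.0014 -1.     -0.    ]]
```

The rack's yaw is about 10°, its seat is near (0.584, 0.107), and the tray is about 35 mm out. The handle bar points along 68°, centred at (0.515, -0.270). First I'll move in front of the tray.

```bash
python3 -m pendant '[{"x":-0.348,"y":0,"z":-0.315,"spin":61,"grip":0},{"x":-0.348,"y":0,"z":-0.315,"spin":61,"grip":0},{"x":-0.348,"y":0,"z":-0.315,"spin":61,"grip":0},{"x":-0.348,"y":0,"z":-0.315,"spin":61,"grip":0},{"x":-0.348,"y":0,"z":-0.315,"spin":61,"grip":0},{"x":-0.348,"y":0,"z":-0.315,"spin":61,"grip":0},{"x":-0.348,"y":0,"z":-0.315,"spin":61,"grip":0},{"x":-0.348,"y":0,"z":-0.315,"spin":61,"grip":0},{"x":-0.348,"y":0,"z":-0.315,"spin":61,"grip":0},{"x":-0.348,"y":0,"z":-0.315,"spin":61,"grip":0},{"x":-0.348,"y":0,"z":-0.315,"spin":61,"grip":0},{"x":-0.348,"y":0,"z":-0.315,"spin":61,"grip":0}]'
cat >> h.py <<'E'
def go(x,y,z,yaw):
    "row for a TCP goal and a jaw-axis yaw, from the measured pose"
    s=readout.state(); M=R.from_quat(s["eef_rot"]).as_matrix()
    d=M.T@(np.array([x,y,z])-s["position"]); print("t",round(s["t"],2),"pos",s["position"].round(4),"yaw",np.degrees(np.arctan2(M[1,0],M[0,0])).round(2),"F",s["wrist_force"].round(1),"w",round(s["grip_width"],4))
    print("row",d.round(4),"spin",round((np.degrees(np.arctan2(M[1,0],M[0,0]))-yaw+180)%360-180,1))
E
python3 -c "
from h import *
go(.36,.067,.05,10)"
```

```text
t: 1.1
position: [0.3563, 0.0613, 0.2201]
eef_rot: [0.705, 0.061, -0.06, -0.704]
wrist_force: [0.4, 1.4, -0.5]
grip_width: -0.0002
t 1.1 pos [0.3563 0.0613 0.2201] yaw 9.81 F [ 0.4  1.4 -0.5] w -0.0002
row [0.0045 0.1701 0.0053] spin -0.2
```

```bash
python3 -m pendant '[{"x":0,"y":0.04,"z":0.005,"spin":0,"grip":0},{"x":0,"y":0.08,"z":0.005,"spin":0,"grip":0},{"x":0,"y":0.12,"z":0.005,"spin":0,"grip":0},{"x":0,"y":0.15,"z":0.005,"spin":0,"grip":0},{"x":0,"y":0.17,"z":0.005,"spin":0,"grip":0},{"x":0.02,"y":0.17,"z":0.005,"spin":0,"grip":0},{"x":0.035,"y":0.17,"z":0.005,"spin":0,"grip":0},{"x":0.045,"y":0.17,"z":0.005,"spin":0,"grip":0},{"x":0.055,"y":0.17,"z":0.005,"spin":0,"grip":0},{"x":0.065,"y":0.17,"z":0.005,"spin":0,"grip":0},{"x":0.075,"y":0.17,"z":0.005,"spin":0,"grip":0},{"x":0.08,"y":0.17,"z":0.005,"spin":0,"grip":0}]'
python3 -c "
from h import *
go(.463-.015,.086-.002,.05,10)"
```

```text
t: 2.1
position: [0.4346, 0.0851, 0.0505]
eef_rot: [-0.704, -0.063, 0.062, 0.704]
wrist_force: [0.7, -0.0, 0.6]
grip_width: 0.0001
t 2.1 pos [0.4346 0.0851 0.0505] yaw 10.16 F [ 0.7 -0.   0.6] w 0.0001
row [ 0.013   0.0005 -0.0034] spin 0.2
```

```bash
python3 -m pendant '[{"x":0.004,"y":0,"z":0,"spin":0,"grip":0},{"x":0.008,"y":0,"z":0,"spin":0,"grip":0},{"x":0.011,"y":0,"z":0,"spin":0,"grip":0},{"x":0.013,"y":0,"z":0,"spin":0,"grip":0},{"x":0.013,"y":0,"z":0,"spin":0,"grip":0}]'
python3 - <<'E'
from h import *
s,t=[optics.snapshot(n)[:,:,::-1].copy() for n in("side","top")]
crops("pics/c3.png",[(s,240,180),(s,240,130),(t,215,205),(t,215,225)])
E
```

```text
t: 2.52
position: [0.4461, 0.0872, 0.0503]
eef_rot: [-0.704, -0.063, 0.063, 0.704]
wrist_force: [0.5, 1.0, 0.6]
grip_width: -0.0001
```

View pics/c3.png

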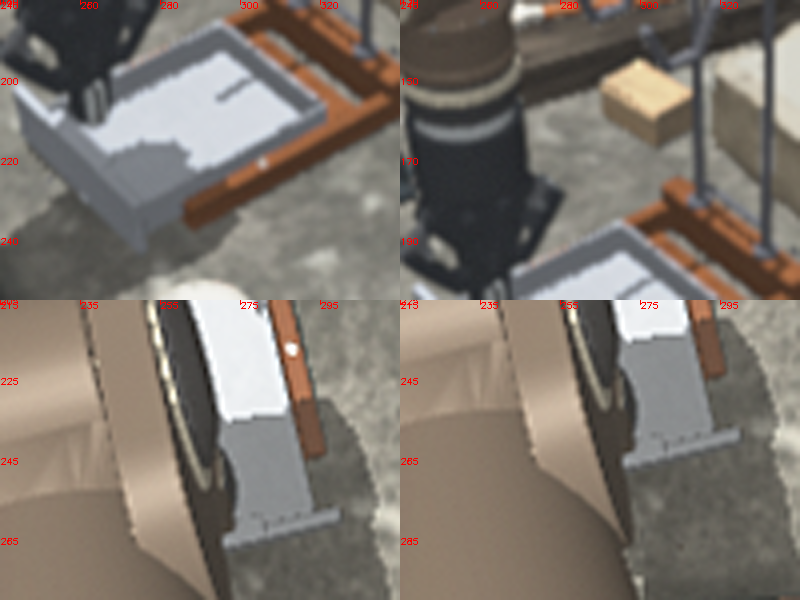

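The picture shows the fingers came down behind the tray's front plate: the plate hides their tips at side (262,208). The tray hasn't moved, because the descent lagged and the fingers passed over the lip. I'll lift, back off and descend fully before pushing.

```bash
python3 -m pendant '[{"x":0.002,"y":-0.04,"z":0,"spin":0,"grip":0},{"x":0.002,"y":-0.08,"z":0,"spin":0,"grip":0},{"x":0.002,"y":-0.08,"z":0,"spin":0,"grip":0},{"x":0.002,"y":-0.08,"z":0,"spin":0,"grip":0},{"x":-0.03,"y":-0.08,"z":0,"spin":0,"grip":0},{"x":-0.06,"y":-0.08,"z":0,"spin":0,"grip":0},{"x":-0.08,"y":-0.08,"z":0,"spin":0,"grip":0},{"x":-0.08,"y":-0.08,"z":0,"spin":0,"grip":0},{"x":-0.08,"y":-0.08,"z":0,"spin":0,"grip":0}]'
python3 -m pendant '[{"x":0,"y":0.03,"z":0,"spin":0,"grip":0},{"x":0,"y":0.06,"z":0,"spin":0,"grip":0},{"x":0,"y":0.08,"z":0,"spin":0,"grip":0},{"x":0,"y":0.083,"z":0,"spin":0,"grip":0},{"x":0,"y":0.083,"z":0,"spin":0,"grip":0},{"x":0,"y":0.083,"z":0,"spin":0,"grip":0}]'
python3 -c "
from h import *
go(.463-.015,.086-.002,.047,10)"
```

```text
t: 3.37
position: [0.366, 0.0728, 0.1296]
eef_rot: [0.704, 0.062, -0.063, -0.704]
wrist_force: [0.4, 1.3, 0.4]
grip_width: 0.0002
t: 3.87
position: [0.3679, 0.0731, 0.0479]
eef_rot: [-0.704, -0.063, 0.063, 0.704]
wrist_force: [-0.2, -0.8, 0.1]
grip_width: 0.0002
t 3.87 pos [0.3679 0.0731 0.0479] yaw 10.16 F [-0.2 -0.8  0.1] w 0.0002
row [ 0.0807  0.0009 -0.0034] spin 0.2
```

```bash
python3 -m pendant '[{"x":0.015,"y":0,"z":0,"spin":0,"grip":0},{"x":0.03,"y":0,"z":0,"spin":0,"grip":0},{"x":0.04,"y":0,"z":0,"spin":0,"grip":0},{"x":0.046,"y":0,"z":0,"spin":0,"grip":0},{"x":0.052,"y":0,"z":0,"spin":0,"grip":0},{"x":0.058,"y":0,"z":0,"spin":0,"grip":0},{"x":0.062,"y":0,"z":0,"spin":0,"grip":0},{"x":0.066,"y":0,"z":0,"spin":0,"grip":0},{"x":0.07,"y":0,"z":0,"spin":0,"grip":0}]'
python3 - <<'E'
from h import *
s,t=[optics.snapshot(n)[:,:,::-1].copy() for n in("side","top")]
crops("pics/c4.png",[(s,240,180),(s,250,190),(t,215,205),(t,255,205)])
E
```

```text
t: 4.62
position: [0.4362, 0.0854, 0.0473]
eef_rot: [-0.704, -0.063, 0.063, 0.704]
wrist_force: [0.3, 0.7, -0.3]
grip_width: 0.0002
```

View pics/c4.png

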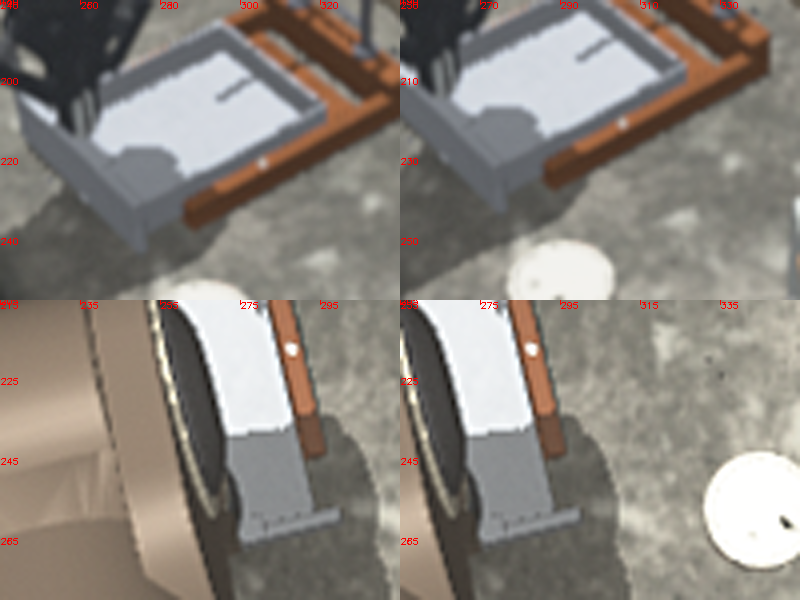

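```bash
python3 - <<'E'
from h import *
for z in(.028,.047,.07,.1): print(z,proj("side",(.4362,.0854,z)).round(1),proj("top",(.4362,.0854,z)).round(1))
for p in[(.4283,.079,.056),(.4141,.1568,.056),(.4405,.0008,.056)]: print(p,proj("side",p).round(1))
print(proj("side",(.169,.497,.20)).round(1),"start tip")
E
```

```text
0.028 [260.7 220.4] [265.1 264.1]
0.047 [260.  215.4] [264.2 263.5]
0.07 [259.1 209.2] [263.  262.7]
0.1 [257.9 200.9] [261.4 261.7]
(0.4283, 0.079, 0.056) [257.9 215.3]
(0.4141, 0.1568, 0.056) [243.2 201.1]
(0.4405, 0.0008, 0.056) [273.3 231.2]
[123.1 127.9] start tip
```

```bash
python3 - <<'E'
from h import *
im=optics.snapshot("side")[:,:,::-1].copy()
c=cv2.resize(im[165:245,235:315],None,fx=7,fy=7,interpolation=cv2.INTER_CUBIC)
c=cv2.convertScaleAbs(c,alpha=1.6,beta=20)
for k in range(0,80,10):
    cv2.putText(c,str(235+k),(k*7,8),0,.3,(0,0,255));cv2.putText(c,str(165+k),(0,k*7+4),0,.3,(0,0,255))
cv2.imwrite("pics/c5.png",c)
E
```

```text
(no output)
```

View pics/c5.png

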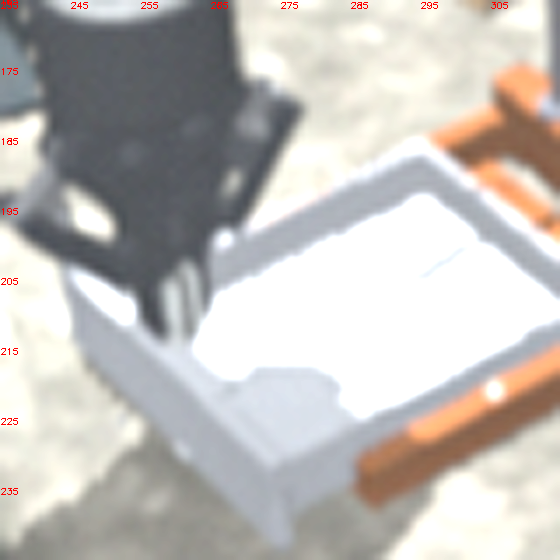

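```bash
python3 -m pendant '[{"x":-0.03,"y":0,"z":0,"spin":0,"grip":0},{"x":-0.06,"y":0,"z":0,"spin":0,"grip":0},{"x":-0.06,"y":0,"z":0,"spin":0,"grip":0},{"x":-0.06,"y":0,"z":0,"spin":0,"grip":0}]'
python3 - <<'E'
from h import *
go(.448,.084,.03,10)
im=optics.snapshot("side")[:,:,::-1].copy(); s0=cv2.imread("pics/side0.png")
p=readout.state()["position"]
for d in(-.02,0,.019,.05):print(d,proj("side",p-[0,0,d]).round(1),proj("side",np.array([.1694,.4965,.2195])-[0,0,d]).round(1))
print("edge",plane("top",(265,308),0))
crops("pics/c6.png",[(cv2.convertScaleAbs(i,alpha=1.6,beta=20),x,y) for i,x,y in[(im,200,180),(s0,70,60),(im,225,200),(s0,240,180)]])
E
```

```text
t: 5.1
position: [0.3757, 0.0745, 0.0473]
eef_rot: [-0.704, -0.063, 0.063, 0.704]
wrist_force: [-0.2, -1.0, -0.0]
grip_width: 0.0001
t 5.1 pos [0.3757 0.0745 0.0473] yaw 10.17 F [-0.2 -1.  -0. ] w 0.0001
row [ 0.0729  0.0172 -0.0034] spin 0.2
-0.02 [240.2 219.3] [119.1 116.4]
0 [241.3 224.7] [121.2 122.3]
0.019 [242.2 229.7] [123.2 127.8]
0.05 [243.8 237.7] [126.4 136.6]
edge [0.33487162 0.09340281 0.        ]
```

View pics/c6.png

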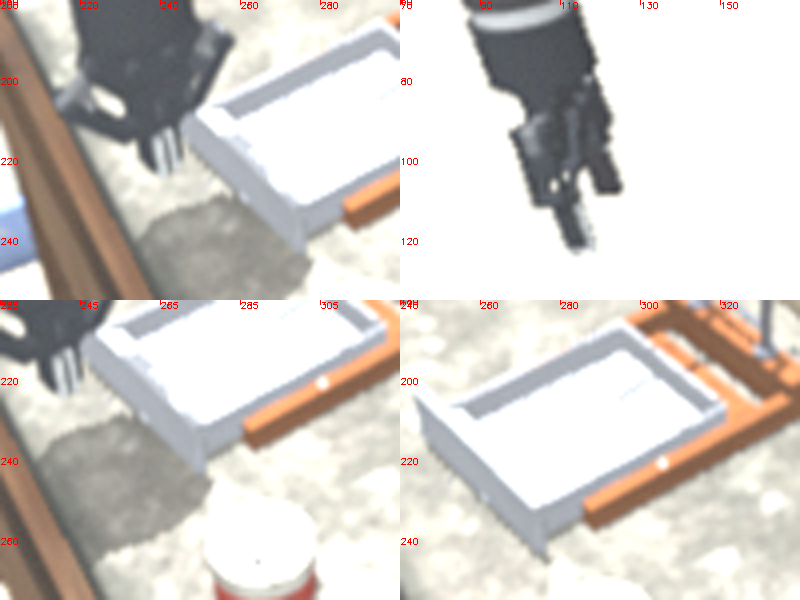

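```bash
python3 -m pendant '[{"x":0,"y":0.008,"z":0,"spin":0,"grip":0},{"x":0,"y":0.014,"z":0,"spin":0,"grip":0},{"x":0,"y":0.02,"z":0,"spin":0,"grip":0},{"x":0,"y":0.022,"z":0,"spin":0,"grip":0},{"x":0,"y":0.022,"z":0,"spin":0,"grip":0}]'
python3 - <<'E'
from h import *
from scipy.optimize import least_squares as ls
o=[((.3757,.0745,.0473-.019),(241,223)),((.1694,.4965,.2195-.006),(115,122.))]
f=lambda d:np.r_[[proj("side",np.array(p)+d)-q for p,q in o]].ravel()
r=ls(f,[0,0,0]);print(r.x.round(4),r.fun.round(1)); print(plane("side",(241,223),.028))
im=optics.snapshot("side")[:,:,::-1]; cv2.imwrite("pics/x.png",im)
for n,i in(("0",cv2.imread("pics/side0.png")),("now",im)):   # tray edge profile: track plate corner patch
    t=cv2.imread("pics/side0.png")[222:250,268:284]; m=cv2.matchTemplate(i[210:260,250:310].copy(),t,cv2.TM_CCOEFF_NORMED); print(n,cv2.minMaxLoc(m)[1:4:2])
E
```

```text
t: 5.57
position: [0.3765, 0.0747, 0.0242]
eef_rot: [0.704, 0.062, -0.063, -0.704]
wrist_force: [0.1, 0.4, -1.4]
grip_width: 0.0001
[-0.0064  0.0004  0.0189] [-2.4  2.7  2.7 -3. ]
[0.38355435 0.1026345  0.028     ]
0 (1.0, (18, 12))
now (0.9168660640716553, (19, 11))
```

```bash
python3 -m pendant '[{"x":0.015,"y":0.002,"z":0,"spin":0,"grip":0},{"x":0.03,"y":0.002,"z":0,"spin":0,"grip":0},{"x":0.04,"y":0.002,"z":0,"spin":0,"grip":0},{"x":0.046,"y":0.002,"z":0,"spin":0,"grip":0},{"x":0.052,"y":0.002,"z":0,"spin":0,"grip":0},{"x":0.056,"y":0.002,"z":0,"spin":0,"grip":0},{"x":0.06,"y":0.002,"z":0,"spin":0,"grip":0}]'
python3 - <<'E'
from h import *
go(.448,.084,.03,10)
im=optics.snapshot("side")[:,:,::-1].copy(); 
t=cv2.imread("pics/side0.png")[222:250,268:284]; m=cv2.matchTemplate(im[200:260,250:320].copy(),t,cv2.TM_CCOEFF_NORMED); a=cv2.minMaxLoc(m);print(a[1],np.array(a[3])-[18,22])
E
```

```text
t: 6.2
position: [0.436, 0.0853, 0.0232]
eef_rot: [0.704, 0.062, -0.063, -0.704]
wrist_force: [-1.7, -0.8, -0.3]
grip_width: 0.0001
t 6.2 pos [0.436  0.0853 0.0232] yaw 10.16 F [-1.7 -0.8 -0.3] w 0.0001
row [ 0.0116 -0.0068 -0.0034] spin 0.2
0.8811876177787781 [14 -7]
```

The tray is now sliding, with about 1.7 N against the tool. I'll carry on to the stop.

```bash
python3 -m pendant '[{"x":0.003,"y":0,"z":0,"spin":0,"grip":0},{"x":0.006,"y":0,"z":0,"spin":0,"grip":0},{"x":0.009,"y":0,"z":0,"spin":0,"grip":0}]'
python3 -m pendant '[{"x":0.003,"y":0,"z":0,"spin":0,"grip":0},{"x":0.005,"y":0,"z":0,"spin":0,"grip":0},{"x":0.005,"y":0,"z":0,"spin":0,"grip":0}]'
```

```text
t: 6.5
position: [0.4448, 0.0869, 0.0233]
eef_rot: [0.704, 0.063, -0.063, -0.704]
wrist_force: [-1.1, -0.8, -0.5]
grip_width: 0.0002
t: 6.75
position: [0.4488, 0.0876, 0.0231]
eef_rot: [0.704, 0.062, -0.064, -0.704]
wrist_force: [-5.5, 0.0, 3.5]
grip_width: 0.0001
```

```bash
python3 -m pendant '[{"x":0.002,"y":0,"z":0,"spin":0,"grip":0},{"x":0.003,"y":0,"z":0,"spin":0,"grip":0},{"x":0.003,"y":0,"z":0,"spin":0,"grip":0},{"x":0.003,"y":0,"z":0,"spin":0,"grip":0}]'
```

```text
t: 7.08
position: [0.4489, 0.0876, 0.0229]
eef_rot: [0.705, 0.06, -0.065, -0.704]
wrist_force: [-15.1, -3.6, 11.9]
grip_width: 0.0001
```

The tray is at its stop: 15 N with no further travel. The fingertips seem to be about 2 cm higher than reported, so I'll back off and touch the worktop gently to find the tip height.

```bash
python3 -m pendant '[{"x":-0.03,"y":0,"z":0,"spin":0,"grip":0},{"x":-0.06,"y":0,"z":0,"spin":0,"grip":0},{"x":-0.06,"y":0.004,"z":0,"spin":0,"grip":0},{"x":-0.06,"y":0.008,"z":0,"spin":0,"grip":0},{"x":-0.06,"y":0.01,"z":0,"spin":0,"grip":0}]'
python3 -m pendant '[{"x":0,"y":0.003,"z":0,"spin":0,"grip":0},{"x":0,"y":0.006,"z":0,"spin":0,"grip":0},{"x":0,"y":0.006,"z":0,"spin":0,"grip":0}]'
python3 -m pendant '[{"x":0,"y":0.003,"z":0,"spin":0,"grip":0},{"x":0,"y":0.005,"z":0,"spin":0,"grip":0},{"x":0,"y":0.005,"z":0,"spin":0,"grip":0}]'
```

```text
t: 7.5
position: [0.3948, 0.078, 0.0134]
eef_rot: [-0.704, -0.063, 0.062, 0.704]
wrist_force: [0.3, -0.8, 0.2]
grip_width: -0.0
t: 7.75
position: [0.3941, 0.0778, 0.0067]
eef_rot: [0.704, 0.062, -0.063, -0.704]
wrist_force: [0.4, 0.1, -0.0]
grip_width: -0.0
t: 8.0
position: [0.3936, 0.0777, 0.0018]
eef_rot: [0.704, 0.062, -0.063, -0.704]
wrist_force: [0.0, 1.2, 0.4]
grip_width: -0.0001
```

```bash
python3 -m pendant '[{"x":0,"y":0.003,"z":0,"spin":0,"grip":0},{"x":0,"y":0.005,"z":0,"spin":0,"grip":0},{"x":0,"y":0.005,"z":0,"spin":0,"grip":0}]'
python3 -m pendant '[{"x":0,"y":0.003,"z":0,"spin":0,"grip":0},{"x":0,"y":0.005,"z":0,"spin":0,"grip":0},{"x":0,"y":0.005,"z":0,"spin":0,"grip":0}]'
```

```text
t: 8.25
position: [0.3935, 0.0777, -0.0031]
eef_rot: [0.704, 0.062, -0.063, -0.704]
wrist_force: [1.0, -0.5, 0.2]
grip_width: -0.0
t: 8.5
position: [0.3935, 0.0777, -0.0081]
eef_rot: [0.704, 0.062, -0.063, -0.704]
wrist_force: [-0.4, 0.4, 0.3]
grip_width: -0.0005
```

```bash
python3 -m pendant '[{"x":0,"y":0.002,"z":0,"spin":0,"grip":0},{"x":0,"y":0.004,"z":0,"spin":0,"grip":0},{"x":0,"y":0.004,"z":0,"spin":0,"grip":0}]'
python3 -m pendant '[{"x":0,"y":0.002,"z":0,"spin":0,"grip":0},{"x":0,"y":0.004,"z":0,"spin":0,"grip":0},{"x":0,"y":0.004,"z":0,"spin":0,"grip":0}]'
```

```text
t: 8.75
position: [0.394, 0.0778, -0.011]
eef_rot: [-0.704, -0.063, 0.062, 0.704]
wrist_force: [-3.4, -0.5, 9.8]
grip_width: -0.0001
t: 9.0
position: [0.3942, 0.0779, -0.0112]
eef_rot: [-0.704, -0.063, 0.062, 0.704]
wrist_force: [-19.7, -3.7, 55.0]
grip_width: 0.0001
```

Contact came at a reported z of -0.0105, so the true tip height is the reported z plus 0.0105. That puts the real grasp point about 29 mm above the reported TCP. Next I'll lift, then go above the pail.

```bash
python3 -m pendant '[{"x":0,"y":-0.03,"z":0,"spin":0,"grip":0},{"x":0,"y":-0.07,"z":0,"spin":0,"grip":0.2},{"x":0,"y":-0.11,"z":0,"spin":0,"grip":0.5},{"x":0,"y":-0.15,"z":0,"spin":0,"grip":1},{"x":0,"y":-0.19,"z":0,"spin":0,"grip":1},{"x":0,"y":-0.23,"z":0,"spin":0,"grip":1},{"x":0,"y":-0.25,"z":0,"spin":0,"grip":1},{"x":0,"y":-0.25,"z":0,"spin":0,"grip":1},{"x":0,"y":-0.25,"z":0,"spin":0,"grip":1}]'
python3 -c "
from h import *
go(.5148,-.2697,.235,-22)"
```

```text
t: 9.75
position: [0.3946, 0.0779, 0.2352]
eef_rot: [-0.704, -0.064, 0.062, 0.704]
wrist_force: [0.6, 1.1, -0.7]
grip_width: 0.0855
t 9.75 pos [0.3946 0.0779 0.2352] yaw 10.16 F [ 0.6  1.1 -0.7] w 0.0855
row [ 0.057   0.0004 -0.3634] spin 32.2
```

```bash
python3 -m pendant '[{"x":0.057,"y":0,"z":-0.363,"spin":32,"grip":1},{"x":0.057,"y":0,"z":-0.363,"spin":32,"grip":1},{"x":0.057,"y":0,"z":-0.363,"spin":32,"grip":1},{"x":0.057,"y":0,"z":-0.363,"spin":32,"grip":1},{"x":0.057,"y":0,"z":-0.363,"spin":32,"grip":1},{"x":0.057,"y":0,"z":-0.363,"spin":32,"grip":1},{"x":0.057,"y":0,"z":-0.363,"spin":32,"grip":1},{"x":0.057,"y":0,"z":-0.363,"spin":32,"grip":1},{"x":0.057,"y":0,"z":-0.363,"spin":32,"grip":1},{"x":0.057,"y":0,"z":-0.363,"spin":32,"grip":1},{"x":0.057,"y":0,"z":-0.363,"spin":32,"grip":1},{"x":0.057,"y":0,"z":-0.363,"spin":32,"grip":1}]'
python3 - <<'E'
from h import *
go(.5148,-.2697,.133,-22)
s,t=[optics.snapshot(n)[:,:,::-1].copy() for n in("side","top")]
p=readout.state()["position"]
for d in (-.0235,.0): print("tip exp",proj("side",p+[0,0,-d]).round(1))
crops("pics/c7.png",[(s,310,190),(s,240,180),(t,375,175),(t,205,195)])
E
```

```text
t: 10.75
position: [0.5131, -0.2691, 0.2324]
eef_rot: [-0.694, 0.135, -0.133, 0.695]
wrist_force: [-1.0, 0.2, 0.1]
grip_width: 0.0855
t 10.75 pos [ 0.5131 -0.2691  0.2324] yaw -21.87 F [-1.   0.2  0.1] w 0.0855
row [0.0021 0.0994 0.    ] spin 0.1
tip exp [356.3 229.1]
tip exp [355.7 237.8]
```

View pics/c7.png

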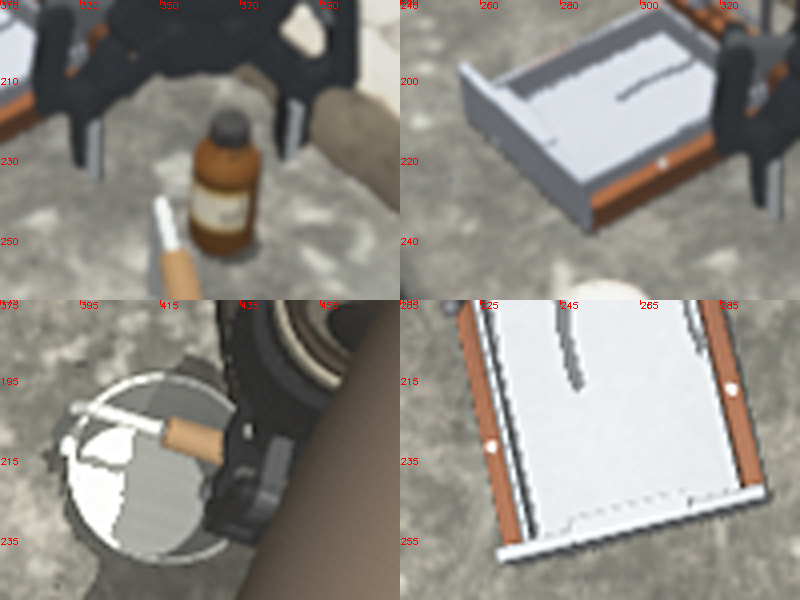

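The tray is home, its front plate flush with the frame ends at top (200+30..295, 257..243). The jaws straddle the sleeve line, with tips at side (331,235) and (381,230). I'll descend and grip.

```bash
python3 -m pendant '[{"x":0.002,"y":0.03,"z":0,"spin":0,"grip":1},{"x":0.002,"y":0.06,"z":0,"spin":0,"grip":1},{"x":0.002,"y":0.08,"z":0,"spin":0,"grip":1},{"x":0.002,"y":0.092,"z":0,"spin":0,"grip":1},{"x":0.002,"y":0.1,"z":0,"spin":0,"grip":1},{"x":0.002,"y":0.1,"z":0,"spin":0,"grip":1},{"x":0.002,"y":0.1,"z":0,"spin":0,"grip":1}]'
python3 -m pendant '[{"x":0,"y":0,"z":0,"spin":0,"grip":0.5},{"x":0,"y":0,"z":0,"spin":0,"grip":0.3},{"x":0,"y":0,"z":0,"spin":0,"grip":0},{"x":0,"y":0,"z":0,"spin":0,"grip":0},{"x":0,"y":0,"z":0,"spin":0,"grip":0},{"x":0,"y":0,"z":0,"spin":0,"grip":0},{"x":0,"y":0,"z":0,"spin":0,"grip":0},{"x":0,"y":0,"z":0,"spin":0,"grip":0},{"x":0,"y":0,"z":0,"spin":0,"grip":0},{"x":0,"y":0,"z":0,"spin":0,"grip":0}]'
python3 - <<'E'
from h import *
s,t=[optics.snapshot(n)[:,:,::-1].copy() for n in("side","top")]
crops("pics/c8.png",[(s,300,200),(s,310,240),(t,375,175),(t,375,160)])
E
```

```text
t: 11.43
position: [0.5158, -0.2695, 0.1349]
eef_rot: [0.694, -0.133, 0.134, -0.694]
wrist_force: [0.1, -0.0, 0.3]
grip_width: 0.0854
t: 12.27
position: [0.5158, -0.2703, 0.1347]
eef_rot: [0.694, -0.134, 0.134, -0.694]
wrist_force: [-2.0, 0.9, 5.1]
grip_width: 0.0163
```

View pics/c8.png

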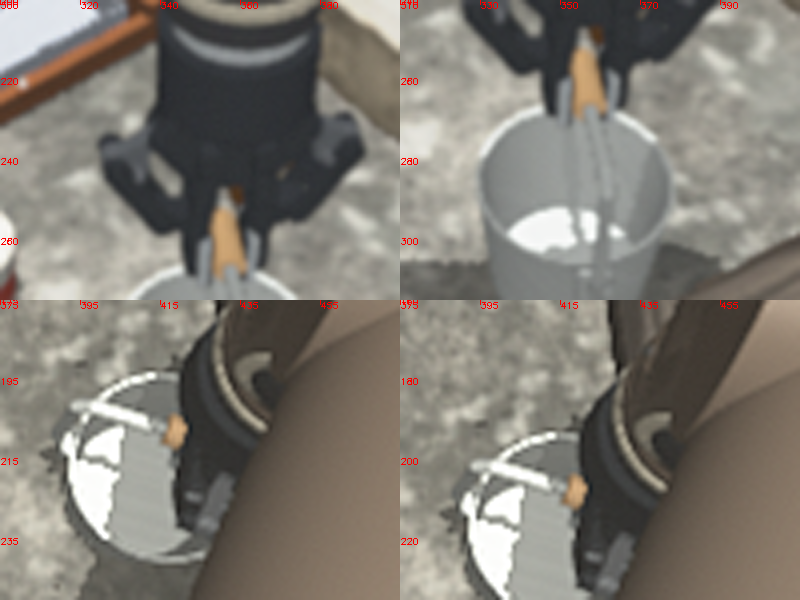

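The grip is good: the sleeve sits between the pads at side (357,262), opening 16 mm. I'll lift and recompute the seat from the home tray.

```bash
python3 -m pendant '[{"x":0,"y":-0.02,"z":0,"spin":0,"grip":0},{"x":0,"y":-0.05,"z":0,"spin":0,"grip":0},{"x":0,"y":-0.08,"z":0,"spin":0,"grip":0},{"x":0,"y":-0.11,"z":0,"spin":0,"grip":0},{"x":0,"y":-0.13,"z":0,"spin":0,"grip":0},{"x":0,"y":-0.13,"z":0,"spin":0,"grip":0},{"x":0,"y":-0.13,"z":0,"spin":0,"grip":0}]'
python3 - <<'E'
from h import *
L,r=plane("top",(229.5,260),.056),plane("top",(296.8,243),.056)
y=(L-r)/np.linalg.norm(L-r); x=np.array([y[1],-y[0],0]); m=(L+r)/2
print("yaw",np.degrees(np.arctan2(x[1],x[0])),"seat from tray",m+.122*x,"from tips",np.array([.5569,.1028,0])+.027*x)
a,b=plane("side",(290,134),.2365),plane("side",(308,145.5),.2365); print("U bottoms",a,b,(a+b)/2)
c=(m+.122*x+np.array([.5569,.1028,0])+.027*x)/2
g=c-.12*x; print(c,"pre",g); go(g[0],g[1],.265,np.degrees(np.arctan2(x[1],x[0])))
E
```

```text
t: 12.95
position: [0.5163, -0.2705, 0.2642]
eef_rot: [0.694, -0.134, 0.134, -0.694]
wrist_force: [-0.4, 0.3, -3.6]
grip_width: 0.0163
yaw 10.322926642716403 seat from tray [0.58321238 0.10710404 0.056     ] from tips [0.58346296 0.10763829 0.        ]
U bottoms [0.56972803 0.14570652 0.2365    ] [0.58512859 0.06988234 0.2365    ] [0.57742831 0.10779443 0.2365    ]
[0.58333767 0.10737116 0.028     ] pre [0.46528006 0.08586766 0.028     ]
t 12.95 pos [ 0.5163 -0.2705  0.2642] yaw -21.84 F [-0.4  0.3 -3.6] w 0.0163
row [-0.1799 -0.001   0.3118] spin -32.2
```

```bash
python3 -m pendant '[{"x":-0.008,"y":0,"z":0.014,"spin":-1,"grip":0},{"x":-0.022,"y":0,"z":0.039,"spin":-4,"grip":0},{"x":-0.04,"y":0,"z":0.07,"spin":-7,"grip":0},{"x":-0.06,"y":-0.001,"z":0.103,"spin":-10,"grip":0},{"x":-0.079,"y":-0.001,"z":0.137,"spin":-14,"grip":0},{"x":-0.099,"y":-0.001,"z":0.171,"spin":-18,"grip":0},{"x":-0.119,"y":-0.001,"z":0.206,"spin":-21,"grip":0},{"x":-0.138,"y":-0.001,"z":0.24,"spin":-25,"grip":0},{"x":-0.156,"y":-0.001,"z":0.27,"spin":-28,"grip":0},{"x":-0.17,"y":-0.001,"z":0.295,"spin":-30,"grip":0},{"x":-0.178,"y":-0.001,"z":0.308,"spin":-32,"grip":0},{"x":-0.18,"y":-0.001,"z":0.312,"spin":-32,"grip":0}]'
python3 - <<'E'
from h import *
go(.583,.1073,.265,10.2)
s,t=[optics.snapshot(n)[:,:,::-1].copy() for n in("side","top")]
crops("pics/c9.png",[(s,230,100),(s,230,150),(t,190,140),(t,205,195)])
E
```

```text
t: 13.95
position: [0.4628, 0.089, 0.263]
eef_rot: [-0.704, -0.063, 0.066, 0.704]
wrist_force: [1.1, 0.6, -2.5]
grip_width: 0.0163
t 13.95 pos [0.4628 0.089  0.263 ] yaw 10.46 F [ 1.1  0.6 -2.5] w 0.0163
row [ 0.1215 -0.0024 -0.0038] spin 0.3
```

View pics/c9.png

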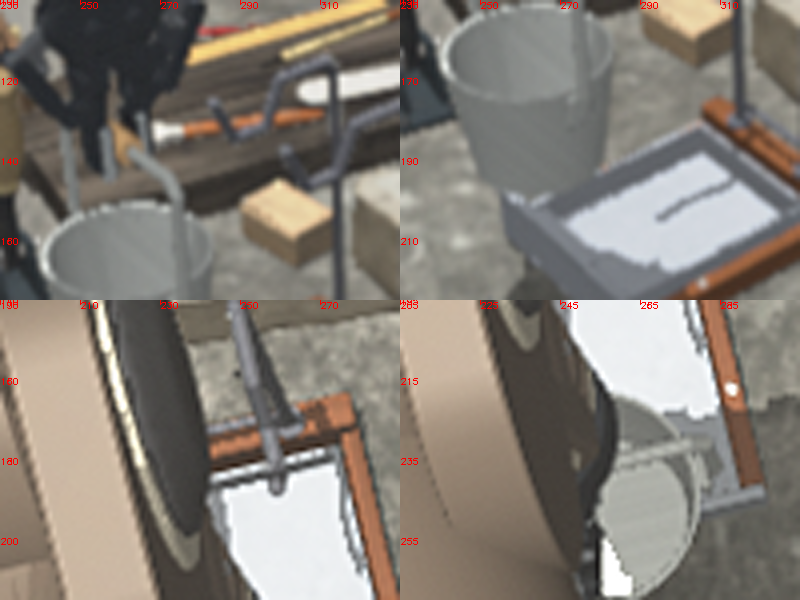

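```bash
python3 - <<'E'
from h import *
p=readout.state()["position"]; y=np.array([-.179,.984,0])
for z in(.283,.293,.303): 
    q=np.array([p[0],p[1],z])-.066*y; print(z,q.round(4),proj("side",q).round(1),proj("top",q).round(1))
print(tri((273,141),(276,230)))
E
```

```text
0.283 [0.4755 0.0222 0.283 ] [275.  150.5] [282.9 229.8]
0.293 [0.4755 0.0222 0.293 ] [274.7 146.9] [282.5 229. ]
0.303 [0.4755 0.0222 0.303 ] [274.3 143.2] [282.  228.2]
(array([0.47471585, 0.03261368, 0.30300644]), np.float64(0.003707285821864316))
```

```bash
python3 -m pendant '[{"x":0.01,"y":0,"z":-0.002,"spin":0,"grip":0},{"x":0.025,"y":0,"z":-0.004,"spin":0,"grip":0},{"x":0.04,"y":0,"z":-0.004,"spin":0,"grip":0},{"x":0.055,"y":0,"z":-0.004,"spin":0,"grip":0},{"x":0.07,"y":0,"z":-0.004,"spin":0,"grip":0},{"x":0.078,"y":0,"z":-0.004,"spin":0,"grip":0},{"x":0.08,"y":0,"z":-0.004,"spin":0,"grip":0}]'
python3 -m pendant '[{"x":0.01,"y":0,"z":0,"spin":0,"grip":0},{"x":0.02,"y":0,"z":0,"spin":0,"grip":0},{"x":0.03,"y":0,"z":0,"spin":0,"grip":0},{"x":0.037,"y":0,"z":0,"spin":0,"grip":0},{"x":0.041,"y":0,"z":0,"spin":0,"grip":0},{"x":0.041,"y":0,"z":0,"spin":0,"grip":0},{"x":0.041,"y":0,"z":0,"spin":0,"grip":0}]'
python3 -c "
from h import *
go(.583,.1073,.215,10.2)
s,t=[optics.snapshot(n)[:,:,::-1].copy() for n in('side','top')]
crops('pics/c10.png',[(s,250,90),(s,270,130),(t,190,140),(t,220,140)])"
```

```text
t: 14.63
position: [0.5458, 0.0954, 0.264]
eef_rot: [0.705, 0.061, -0.062, -0.704]
wrist_force: [-0.8, -0.8, -2.7]
grip_width: 0.016
t: 15.22
position: [0.5845, 0.1038, 0.2652]
eef_rot: [0.704, 0.062, -0.063, -0.704]
wrist_force: [0.1, -0.7, -2.5]
grip_width: 0.0161
t 15.22 pos [0.5845 0.1038 0.2652] yaw 10.17 F [ 0.1 -0.7 -2.5] w 0.0161
row [-0.0008  0.0502  0.0037] spin -0.0
```

The advance was free of contact. Now I'll lower.

```bash
python3 -m pendant '[{"x":-0.001,"y":0.01,"z":0.003,"spin":0,"grip":0},{"x":-0.001,"y":0.02,"z":0.003,"spin":0,"grip":0},{"x":-0.001,"y":0.03,"z":0.003,"spin":0,"grip":0},{"x":-0.001,"y":0.037,"z":0.003,"spin":0,"grip":0},{"x":-0.001,"y":0.042,"z":0.003,"spin":0,"grip":0},{"x":-0.001,"y":0.042,"z":0.003,"spin":0,"grip":0}]'
python3 -m pendant '[{"x":0,"y":0.003,"z":0,"spin":0,"grip":0},{"x":0,"y":0.006,"z":0,"spin":0,"grip":0},{"x":0,"y":0.006,"z":0,"spin":0,"grip":0}]'
python3 -m pendant '[{"x":0,"y":0.002,"z":0,"spin":0,"grip":0},{"x":0,"y":0.004,"z":0,"spin":0,"grip":0},{"x":0,"y":0.004,"z":0,"spin":0,"grip":0}]'
```

```text
t: 15.82
position: [0.5823, 0.1063, 0.2217]
eef_rot: [0.704, 0.062, -0.063, -0.704]
wrist_force: [-0.5, -0.0, -3.1]
grip_width: 0.0162
t: 16.07
position: [0.583, 0.1065, 0.217]
eef_rot: [0.704, 0.063, -0.063, -0.704]
wrist_force: [-0.4, 0.3, -3.4]
grip_width: 0.0161
t: 16.32
position: [0.5833, 0.1066, 0.2141]
eef_rot: [-0.704, -0.063, 0.062, 0.704]
wrist_force: [0.3, 0.2, 1.6]
grip_width: 0.0162
```

The weight came off at 0.2145, where 0.215 was predicted, so the bar is seated. I'll open gently and rise.

```bash
python3 -m pendant '[{"x":0,"y":0,"z":0,"spin":0,"grip":0.22},{"x":0,"y":0,"z":0,"spin":0,"grip":0.27},{"x":0,"y":0,"z":0,"spin":0,"grip":0.35},{"x":0,"y":0,"z":0,"spin":0,"grip":0.45},{"x":0,"y":0,"z":0,"spin":0,"grip":0.55},{"x":0,"y":0,"z":0,"spin":0,"grip":0.55},{"x":0,"y":0,"z":0,"spin":0,"grip":0.55},{"x":0,"y":0,"z":0,"spin":0,"grip":0.55}]'
python3 -m pendant '[{"x":0,"y":-0.015,"z":0,"spin":0,"grip":0.55},{"x":0,"y":-0.035,"z":0,"spin":0,"grip":0.55},{"x":0,"y":-0.06,"z":0,"spin":0,"grip":0.55},{"x":0,"y":-0.09,"z":0,"spin":0,"grip":0.55},{"x":0,"y":-0.12,"z":0,"spin":0,"grip":0.55},{"x":-0.03,"y":-0.13,"z":0,"spin":0,"grip":0.55},{"x":-0.07,"y":-0.13,"z":0,"spin":0,"grip":0.55},{"x":-0.11,"y":-0.13,"z":0,"spin":0,"grip":0.55},{"x":-0.15,"y":-0.13,"z":0,"spin":0,"grip":0.55},{"x":-0.18,"y":-0.13,"z":0,"spin":0,"grip":0.55},{"x":-0.2,"y":-0.13,"z":0,"spin":0,"grip":0.55},{"x":-0.2,"y":-0.13,"z":0,"spin":0,"grip":0.55}]'
python3 - <<'E'
from h import *
go(.3,0,.3,10)
s,t=[optics.snapshot(n)[:,:,::-1].copy() for n in('side','top')]
crops('pics/c11.png',[(s,250,105),(s,250,155),(t,200,130),(t,200,190)])
E
```

```text
t: 16.98
position: [0.5831, 0.1065, 0.2133]
eef_rot: [-0.704, -0.063, 0.063, 0.704]
wrist_force: [-0.8, 0.7, 1.1]
grip_width: 0.0471
t: 17.98
position: [0.3827, 0.0706, 0.345]
eef_rot: [-0.704, -0.063, 0.062, 0.704]
wrist_force: [0.7, 0.3, 0.5]
grip_width: 0.0467
t 17.98 pos [0.3827 0.0706 0.345 ] yaw 10.16 F [0.7 0.3 0.5] w 0.0467
row [-0.094   0.0448 -0.0549] spin 0.2
```

View pics/c11.png

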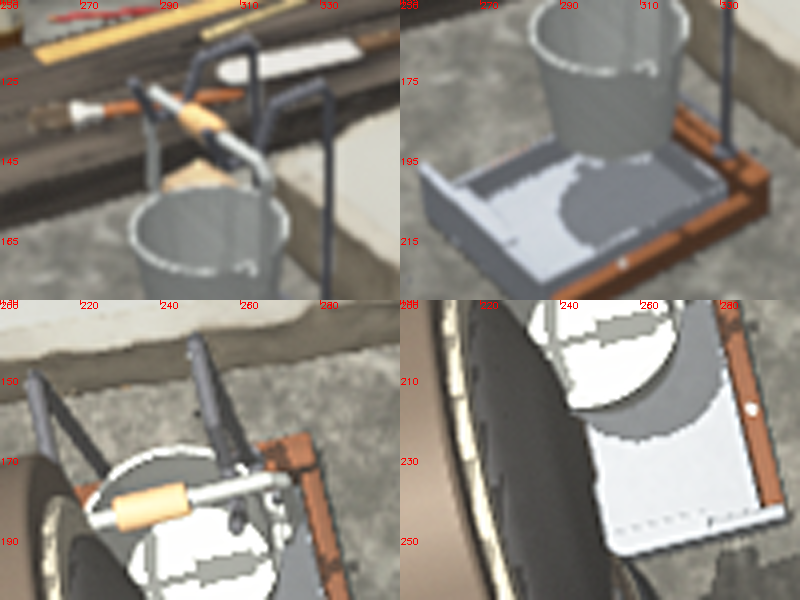

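The bar rests in both hooks, with the sleeve at side (300.5,134.5) and top (237.5,181), and the tray is home. I'll check the seat numbers and swing, and that the bystanders haven't moved.

```bash
python3 -m pendant '[{"x":0,"y":0,"z":0,"grip":0.55,"spin":0},{"x":0,"y":0,"z":0,"grip":0.55,"spin":0},{"x":0,"y":0,"z":0,"grip":0.55,"spin":0},{"x":0,"y":0,"z":0,"grip":0.55,"spin":0},{"x":0,"y":0,"z":0,"grip":0.55,"spin":0},{"x":0,"y":0,"z":0,"grip":0.55,"spin":0}]'
python3 - <<'E'
from h import *
P,e=tri((300.5,134.5),(237.5,181.3)); th=np.radians(10.2)
d=P-[.583,.1073,.245]; print("grip rel seat",(d@[np.cos(th),np.sin(th),0]).round(4),(d@[-np.sin(th),np.cos(th),0]).round(4),d[2].round(4),"gap",e.round(4))
a=[optics.snapshot("side").astype(int) for _ in range(4)]
print("pail motion diff",np.abs(a[3]-a[0])[110:200,275:335].max())
t=optics.snapshot("top").astype(int); t0=cv2.imread("pics/top0.png")[:,:,::-1].astype(int)
for n,(x,y) in dict(bottle=(348,170),tin=(345,257)).items(): print(n,np.abs(t-t0)[y-17:y+17,x-17:x+17].mean().round(1))
E
```

```text
t: 18.58
position: [0.3865, 0.0713, 0.343]
eef_rot: [0.704, 0.062, -0.063, -0.704]
wrist_force: [-0.5, -0.0, 0.2]
grip_width: 0.047
grip rel seat -0.0008 0.0 0.0057 gap 0.0011
pail motion diff 4
bottle 6.7
tin 4.5
```

```bash
python3 -c "
from station import ctrl
print(ctrl.sign_off())"
```

```text
the job is handed in; nothing more can be done
None
```

The drip tray is home, the pail hangs by its handle bar on both hooks above it, and I handed the job in at about 18.8 s of the 61 s. No verdict was reported.

**What went wrong on the way:** My first two pushes passed over the tray's front plate, because the fingertips were about 29 mm higher than the reported tool position implied. I found the real height by touching the worktop. That touch reached 55 N on the fingertips, within the 120 N wrist limit. I then pushed the tray home; the push force rose to 15 N at the stop with no further travel.

**Last checks:**
- **Tray:** the final picture shows its front plate flush with the frame.
- **Pail position:** measured from two views, the handle's grip point is about -1 mm fore and aft, 0 mm sideways and +6 mm in height from the seat point, all within tolerance. In the picture the pail looks upright, but I did not measure its tilt.
- **Swing:** no visible motion between successive pictures.
- **Bottle and tin:** the top view around both is nearly unchanged from the start, with small differences that I put down to shadows.
- **Robot:** it stood clear with its force reading near zero.

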